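# Seat the keyed sanding spindle in the drive hub and hold it home

## Robot

A 7-joint arm with a two-finger parallel gripper is mounted at the origin on the work surface. World frame = base frame: x ahead of the robot, y to its left, z up, the work surface at z = 0. Lengths are in m, angles in rad, forces in N, time in s.
With the tool pointing down it reaches from about 0.4 to 0.925 m from the base axis. Payload 5.6 kg.
Tool frame: the origin (TCP) lies midway between the tips of the shut fingers; the grasp point (between the pads) lies 19 mm behind it; z points along the fingers, x is the direction in which the jaws open and shut, and the axes are right-handed (so a half turn about z gives the same grasp; the last joint's range is limited). The gripper opens to 85 mm and grips with 20 to 120 N. Pads are 22 mm wide; open, the fingers measure 114 mm over their backs; the gripper's body (76 mm by 85 mm) begins 54 mm behind the grasp point. The pads swing forward as they close: fully open they stand 13 mm farther back than shut.
Start: joints at [-1.252, 0.468, -0.012, 1.603, 0.006, 1.071, -0.056], TCP at [0.23, 0.608, 0.231] pointing down, gripper open.
Joint ranges: [-2.53, 2.53], [-0.31, 2.02], [-1.57, 1.55], [0.28, 2.44], [-1.29, 4.43], [0.15, 1.84], [-2.92, 2.92]. Speed limits (rad/s): [2.57, 2.57, 3.14, 3.14, 3.14, 3.14, 3.14].

## Interface

Orientations are given as a rotation vector (axis times angle).
In Python, from bench import manip, cams, order gives the robot as it stands. The module is installed in compiled form; this text tells all that it offers.
- The arm moves only by the tool servo_tool, never from a script. Its argument "targets" is a list of rows, each an object with "hand": the gripper command: -1 is fully open, 1 is shut, values between are in proportion; "slide": the shift along the tool's x, y, z in cm, a list of three; "delta_rot": the turn, a rotation vector about the tool's x, y, z in rad, a list of three. In form: [{"hand": hand, "slide": [x, y, z], "delta_rot": [wx, wy, wz]}, ...]. A call has 1 to 10 rows; each row is the pose to reach, as a shift and turn from the pose measured when the call began, along the tool's axes at that moment; what a row does not reach only later rows make up. A row lasts 1/8 s, in which the tool goes at most 62.5 mm and 10.7 degrees, less where a joint would pass 70% of its speed; a pose out of reach is approached as far as the arm can. A call with a gripper value outside its range is refused whole. The fingers move at their own pace and stop on an object; "force" is the grip in N (left out, the last holds). Time passes only in rows, so rows that repeat a pose let the fingers close. It gives the time, the measured TCP pose, the force and the opening at its end, in the units of the state.
- manip.get_state(): the state, without advancing time (a new reading comes with each control period).
- cams.camera(name): name is "side" or "top" or "wrist"; returns a dict with "img" (384x512x3 uint8, red, green, blue), "fov_y" (degrees; the focal length in pixels is half the picture's height over the tangent of half this angle, whatever the lens; pixels are square), "cx", "cy" (the principal point, pixels), "T" (4x4, takes a point from camera to world coordinates). Camera axes: x right, y up, looking along -z (the intrinsics and any distortion apply to the point x, -y, -z); pixel columns grow to the right and rows downward; lengths in m; the calibration is good to about 2 mm. A picture is of the moment at which its call begins. There is no depth.
- order.close_job(): hands the job in, once; it reports no verdict.
The state is a dict: "clock": time; "joints": joint angles; "joint_vel": joint speeds; "tau": joint torques, N m; "tcp_pos": TCP position; "orientation": TCP orientation; "ft_force": force on the tool from outside, world axes, zero at the start; "torque": the same for the moment, N m; "grip_width": finger opening in m.
Only numpy, scipy, OpenCV 4.12 (cv2) and the standard library are available. Lean on these libraries where they do the work, as an engineer would, in place of code of your own. Each camera call takes 0.05 s, during which the arm holds its last target.

## Task

Draw the spindle with the thickest sanding drum forwards out of its slot in the rack and lower its shaft into the drive hub in the opening of the sander's table, turning it until its key slips into the keyway. Then push it fully home against the hub's spring, shoulder down on the hub, and finish while still gripping the drum and holding it pressed home, so that I can tighten the grub screw. Leave the other two spindles, the hex key and the glue jar where they are.

Things in the scene. Friction and masses are not known exactly. Their poses are not given: they have to be found in the camera images.
- thick_spindle: The spindle to fit: upright steel shaft with a brown abrasive drum 44 mm in diameter, the thickest of the three, 0.33 to 0.51 kg. Origin: centre of the shaft's lower tip, z up the shaft. Shaft 16 mm in diameter from 0 to 40 mm up, lowest 6 mm tapered to 9 mm; shoulder disc 38 mm wide, 40 to 46 mm; neck 18 mm, 46 to 58; washer 36 mm, 58 to 62; drum 63 to 121; nut up to 139 mm.
- drum_mid (a point): Middle of the thick spindle's drum, 92 mm above its tip. Grip the upper half of the drum from above, from any side: it is round.
- key (a point): Outer face of the thick spindle's key, 28 mm above its tip. The key is 6 mm wide, reaches from 18 to 38 mm above the tip and 12 mm from the shaft's axis, on the body's -x side. An upright steel tab 6 mm wide beside the top nut stands on the same side, so the key's side shows from above. At the start the key points to the rack's front (-x) give or take 0.75 rad.
- shoulder (a point): Centre of the underside of the thick spindle's shoulder disc, 40 mm above its tip.
- tip (a point): Centre of the lower tip of the thick spindle's shaft.
- rack: Plywood fork rack, fixed, 105 x 290 mm, origin at bench level, front to its -x. Fork board 8 mm thick, top 85 mm above the bench, three slots 21 mm wide at y = -85, 0, +85 mm, open to the front edge at x = -30 mm. A spindle hangs at x = 0 in each (which in which varies), tip 27 mm above the bench, shoulder below the board: it cannot be lifted until slid straight out along -x at least 55 mm.
- sander: Spindle sander, fixed: cast table 260 x 280 mm on a plywood box, table top 90 mm above the bench, origin at bench level under the hub's axis, front (switch box) to its -x. In the table is a round opening 74 mm in diameter with the steel drive hub in it.
- hub_seat (a point): Centre of the hub's upper face, on its axis, 62 mm above the bench, 28 mm below the table top; axes as the sander's. Fully home, the shoulder lies on this face (point shoulder at this point). A wave spring 33 mm wide stands 5 mm above the face: 6.5 N to start it, 12.5 N to press it flush; it lifts the spindle if that is let go.
- hub_ledge (a point): On the hub's axis, 3 mm below its face: mouth of the oiled bore, 18.4 mm wide, 45 mm deep. A keyway 8.5 mm wide runs its whole depth, on the sander's -x side give or take 0.6 rad (visible from above, not reported). A key not over it lands on this ledge, the shoulder 19 mm above the hub's face. The hub is stiff to turn (0.5 N m): it stays still while the shaft is turned lightly in it.
- mid_spindle: Bystander in the rack: same make of spindle with a drum 33 mm in diameter, 139 mm tall. Origin at its shaft's tip.
- thin_spindle: Bystander in the rack: same make of spindle with a drum 25 mm in diameter, 139 mm tall. Origin at its shaft's tip.
- hex_key: Bystander: L-shaped hex key, 6 mm thick, 81 mm long, lying on the sander's table near a rear corner. Origin 45 mm from the end of its long leg.
- glue_jar: Bystander: closed amber glass jar, 64 mm in diameter, 75 mm tall, on the bench beyond the gap between sander and rack. Origin at the centre of its underside.
Mind the look-alikes: they are no part of the job. Leave any pink look-alike of the thick_spindle alone.

How it is judged:
By the outcome, as a careful person would: the job done as asked, in the order asked, and still so for the second after the job is handed in, while the arm keeps its last pose, push and grip.
It also fails if it takes over 67 s, if anything falls off the work surface, if the arm or the gripper's body presses on something with over 40 N, if the wrist force passes 120 N, or if a joint passes its speed limit or range.

## Working session

There is one attempt and no reset: what is moved stays moved. The work goes in short steps, Python scripts to look and compute and a tool call to move; the robot and the scene stay as the last step left them, time stands still between calls to the robot, and variables do not carry over. Pictures are saved under pics/ and viewed, and the job is handed in when it is done.

Besides the shell and the picture viewer there is one more tool, called after "Emit:" as a command line: name --argument value ..., lists and objects as JSON in quotes. servo_tool: Moves the arm, as the interface text tells. Its arguments: {"type":"object","properties":{"targets":{"type":"array","items":{"type":"object","properties":{"hand":{"type":"number"},"slide":{"type":"array","items":{"type":"number"}},"delta_rot":{"type":"array","items":{"type":"number"}}}}},"force":{"type":"number"}},"required":["targets"]}

```bash
mkdir -p pics; cat > h.py <<'E'
from bench import manip,cams,order
import numpy as np,cv2
from scipy.spatial.transform import Rotation as R
def cam(n):
    c=cams.camera(n); return c
def fk(c):
    h=c["img"].shape[0]; return h/2/np.tan(np.radians(c["fov_y"])/2)
def ray(c,u,v):
    f=fk(c); d=np.array([(u-c["cx"])/f,-(v-c["cy"])/f,-1]); T=np.array(c["T"]); return T[:3,3],T[:3,:3]@d
def atz(c,u,v,z):
    o,d=ray(c,u,v); return o+d*(z-o[2])/d[2]
def proj(c,p):
    T=np.array(c["T"]); q=T[:3,:3].T@(np.array(p)-T[:3,3]); f=fk(c); return c["cx"]+f*q[0]/-q[2], c["cy"]-f*q[1]/-q[2]
def save(c,n): cv2.imwrite("pics/"+n,c["img"][:,:,::-1])
E
python3 - <<'E'
from h import *
for n in("side","top","wrist"):
    c=cam(n); save(c,n+"0.png"); print(n,{k:(v if k!="T" else np.round(v,3).tolist()) for k,v in c.items() if k!="img"})
s=manip.get_state(); print({k:np.round(v,3).tolist() for k,v in s.items()})
E
```

```text
side {'fov_y': 50.17542739507832, 'cx': 258.4794459084297, 'cy': 187.23702138807292, 'T': [[0.842, 0.377, -0.385, 0.295], [-0.539, 0.566, -0.624, -0.555], [-0.018, 0.733, 0.68, 0.77], [0.0, 0.0, 0.0, 1.0]]}
top {'fov_y': 56.12994303129855, 'cx': 254.00126728124536, 'cy': 194.99486841047016, 'T': [[0.027, 0.993, -0.113, 0.59], [-1.0, 0.028, 0.008, 0.057], [0.011, 0.113, 0.994, 0.906], [0.0, 0.0, 0.0, 1.0]]}
wrist {'fov_y': 63.172766807879526, 'cx': 250.99914351430533, 'cy': 190.90327635455634, 'T': [[0.354, -0.893, -0.277, 0.159], [0.935, 0.337, 0.107, 0.636], [-0.002, -0.297, 0.955, 0.373], [0.0, 0.0, 0.0, 1.0]]}
{'clock': 0.15, 'joints': [-1.252, 0.468, -0.012, 1.603, 0.006, 1.071, -0.056], 'joint_vel': [-0.001, -0.003, -0.001, -0.003, 0.0, 0.001, -0.0], 'tau': [0.0, -53.28, 0.021, -25.156, 0.011, 0.006, -0.0], 'tcp_pos': [0.23, 0.608, 0.231], 'orientation': [2.584, 1.785, -0.002], 'ft_force': [0.958, -0.124, -0.159], 'torque': [-0.014, 0.02, -0.029], 'grip_width': 0.086}
```

View pics/top0.png

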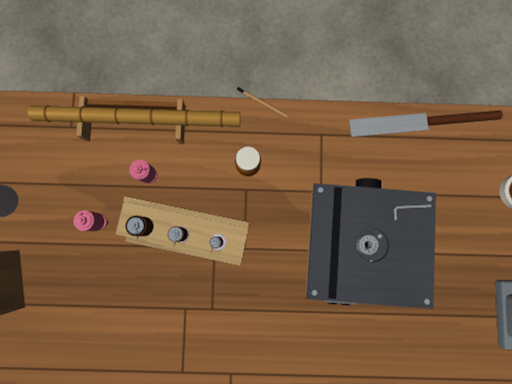

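View pics/side0.png

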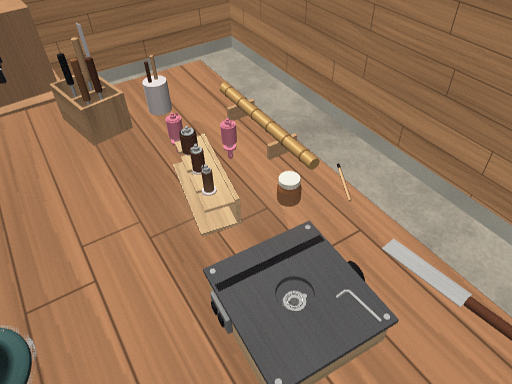

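View pics/wrist0.png

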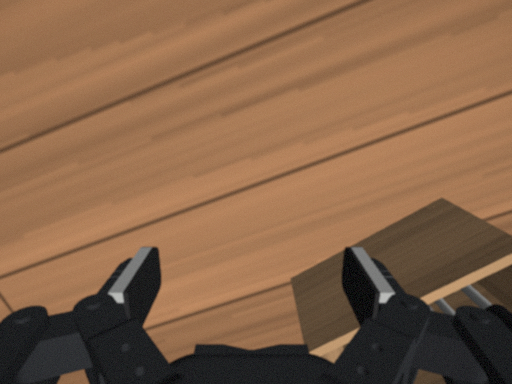

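Top view: the rack spans (118,200)-(248,262), with candidates at (136,226), (177,234) and (216,242). Two pink look-alikes stand at (141,170) and (85,221). The hub is at about (369,245). I'll enlarge the rack and hub.

```bash
python3 - <<'E'
from h import *
c=cam("top"); im=c["img"][:,:,::-1]
a=cv2.resize(im[195:270,110:260],None,fx=5,fy=5,interpolation=cv2.INTER_CUBIC)
b=cv2.resize(im[215:275,330:410],None,fx=8,fy=8,interpolation=cv2.INTER_CUBIC)
cv2.imwrite("pics/rack1.png",a);cv2.imwrite("pics/hub1.png",b)
s=cam("side");im=s["img"][:,:,::-1]
cv2.imwrite("pics/srack1.png",cv2.resize(im[110:240,150:300],None,fx=4,fy=4,interpolation=cv2.INTER_CUBIC))
for u,v,z in[(136,226,.166),(177,234,.166),(216,242,.166),(369,245,.062),(320,189,.09),(430,198,.09),(427,301,.09),(314,293,.09),(248,159,.075),(125,200,.085),(247,215,.085),(242,262,.085)]:
    print(u,v,z,np.round(atz(c,u,v,z),3))
E
```

```text
136 226 0.166 [0.603 0.29  0.166]
177 234 0.166 [0.589 0.206 0.166]
216 242 0.166 [0.575 0.126 0.166]
369 245 0.062 [ 0.576 -0.22   0.062]
320 189 0.09 [ 0.701 -0.1    0.09 ]
430 198 0.09 [ 0.687 -0.352  0.09 ]
427 301 0.09 [ 0.457 -0.339  0.09 ]
314 293 0.09 [ 0.468 -0.088  0.09 ]
248 159 0.075 [0.769 0.067 0.075]
125 200 0.085 [0.663 0.344 0.085]
247 215 0.085 [0.637 0.065 0.085]
242 262 0.085 [0.531 0.073 0.085]
```

View pics/rack1.png

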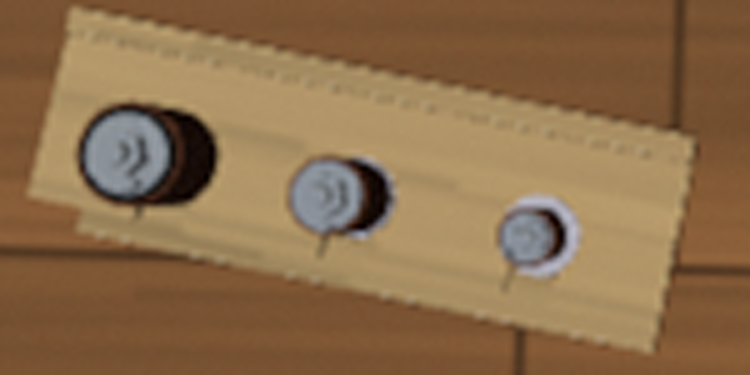

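View pics/hub1.png

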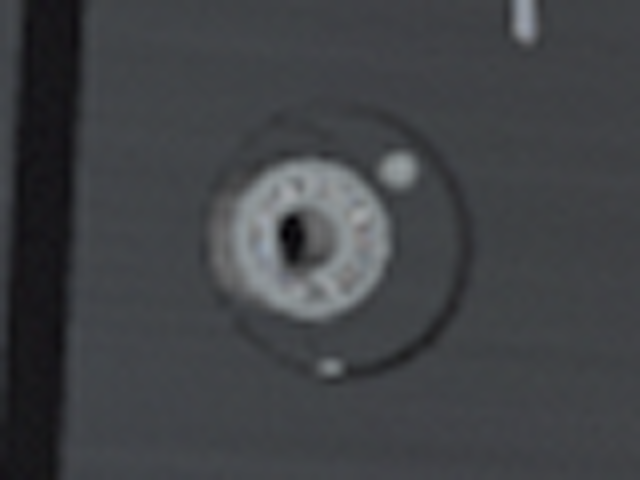

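View pics/srack1.png

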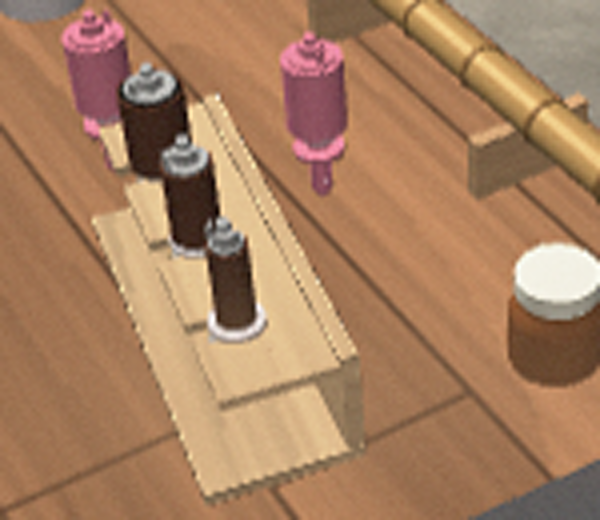

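Candidates: the drum at (136,226), widest and dark brown, at the left end of the rack; the ones at (177,234) and (216,242) are visibly thinner; the pink ones are not in the rack. So the target is (136,226), about world (0.603, 0.290). I'll move the wrist camera over it, going round the knife block.

```bash
cat >> h.py <<'E'
def pose():
    s=manip.get_state(); return s,np.array(s["tcp_pos"]),R.from_rotvec(s["orientation"])
def down(yaw):
    x=np.array([np.cos(yaw),np.sin(yaw),0]);z=np.array([0,0,-1.]);return R.from_matrix(np.c_[x,np.cross(z,x),z])
def plan(p,yaw):
    s,t,r=pose(); d=r.inv().apply(np.array(p)-t)*100; w=(r.inv()*down(yaw)).as_rotvec()
    print("slide cm",np.round(d,2),"rot",np.round(w,4))
def rep():
    s,t,r=pose(); m=r.as_matrix(); print("t",round(s["clock"],2),"tcp",np.round(t,4),"yaw",round(np.arctan2(m[1,0],m[0,0]),4),"tilt",np.round(m[:2,2],4),"F",np.round(s["ft_force"],2),"M",np.round(s["torque"],3),"w",round(s["grip_width"],4),"q",np.round(s["joints"],2))
E
python3 - <<'E'
from h import *
plan([.32,.40,.33],1.21)
plan([.60,.26,.29],-.17)
c=cam("top")
for z in(0,.1,.2): print(atz(c,22,252,z),atz(c,22,312,z))
E
```

```text
slide cm [-16.25  15.77  -9.9 ] rot [ 0.0001  0.0008 -0.0011]
slide cm [-19.42  46.91  -5.9 ] rot [6.0000e-04 6.0000e-04 1.3789e+00]
[0.53490863 0.61883116 0.        ] [0.39140583 0.6045902  0.        ]
[0.54097229 0.55680534 0.1       ] [0.41331491 0.54413684 0.1       ]
[0.54703594 0.49477951 0.2       ] [0.435224   0.48368348 0.2       ]
```

Emit:
servo_tool --targets '[{"hand": -1,"slide": [-6,6,-5],"delta_rot": [0,0,0]},{"hand": -1,"slide": [-11,11,-8],"delta_rot": [0,0,0]},{"hand": -1,"slide": [-16,16,-10],"delta_rot": [0,0,0]},{"hand": -1,"slide": [-17,21,-10],"delta_rot": [0,0,0.18]},{"hand": -1,"slide": [-18,27,-9],"delta_rot": [0,0,0.36]},{"hand": -1,"slide": [-18.5,33,-8],"delta_rot": [0,0,0.54]},{"hand": -1,"slide": [-19,39,-7],"delta_rot": [0,0,0.72]},{"hand": -1,"slide": [-19.4,44,-6],"delta_rot": [0,0,0.9]},{"hand": -1,"slide": [-19.4,47,-6],"delta_rot": [0,0,1.08]},{"hand": -1,"slide": [-19.4,47,-6],"delta_rot": [0,0,1.25]}]'

```text
clock: 1.55
tcp_pos: [0.6042, 0.2556, 0.2899]
orientation: [3.136, -0.084, 0.001]
ft_force: [-0.9, 0.1, -0.5]
grip_width: 0.0854
```

```bash
python3 - <<'E'
from h import *
rep()
plan([.60,.26,.29],-.17)
E
```

```text
t 1.55 tcp [0.6042 0.2556 0.2899] yaw -0.0535 tilt [ 0.0005 -0.004 ] F [-0.87  0.11 -0.55] M [ 0.01  -0.017  0.015] w 0.0854 q [-0.75  0.44  0.41  1.54 -0.18  1.19 -0.36]
slide cm [-0.45 -0.42 -0.01] rot [ 0.004  -0.0009  0.1165]
```

Emit:
servo_tool --targets '[{"hand": -1,"slide": [-0.4,-0.4,0],"delta_rot": [0,0,0.117]},{"hand": -1,"slide": [-0.4,-0.4,0],"delta_rot": [0,0,0.117]}]'

```text
clock: 1.8
tcp_pos: [0.6003, 0.2599, 0.2895]
orientation: [3.126, -0.265, 0.001]
ft_force: [0.5, -0.6, 0.4]
grip_width: 0.0852
```

```bash
python3 - <<'E'
from h import *
rep()
c=cam("wrist");save(c,"w2.png")
E
```

```text
t 1.8 tcp [0.6003 0.2599 0.2895] yaw -0.1689 tilt [-0.0001 -0.0045] F [ 0.45 -0.6   0.4 ] M [ 0.006  0.004 -0.001] w 0.0852 q [-0.77  0.44  0.43  1.55 -0.19  1.19 -0.47]
```

View pics/w2.png

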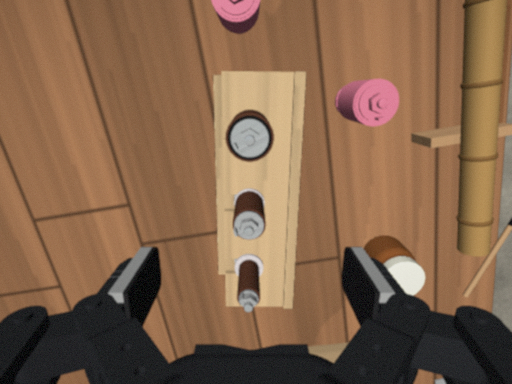

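The wrist view confirms it: the thick drum is at (250,137), the mid one at (249,225), the thin one at (249,300), and the pink ones at (237,5) and (370,102). Zooming in for the tab and the slot.

```bash
python3 - <<'E'
from h import *
c=cam("wrist");im=c["img"][:,:,::-1]
cv2.imwrite("pics/z2.png",cv2.resize(im[100:175,200:300],None,fx=8,fy=8,interpolation=cv2.INTER_CUBIC))
for u,v,z in[(250,137,.148),(247,230,.148),(248,301,.148),(222,72,.085),(305,72,.085),(294,307,.085)]: print(u,v,np.round(atz(c,u,v,z),4))
E
```

```text
250 137 [0.6059 0.2987 0.148 ]
247 230 [0.5876 0.2086 0.148 ]
248 301 [0.5744 0.1263 0.148 ]
222 72 [0.5868 0.3613 0.085 ]
305 72 [0.6719 0.3469 0.085 ]
294 307 [0.6241 0.0602 0.085 ]
```

View pics/z2.png

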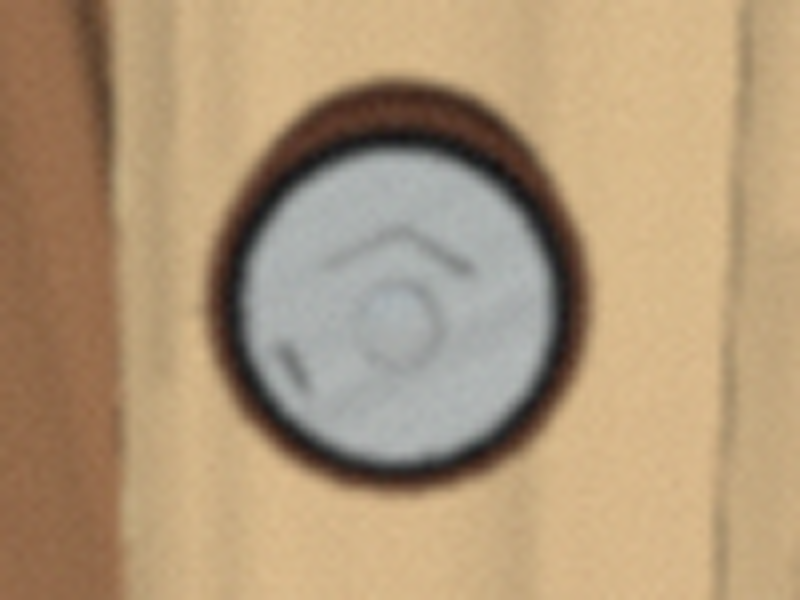

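The tab's dark foot is at crop (295,365), px (236.9,145.6), on a disc centred at (250,137.9). The key therefore points left and a little down in the image. Next, a close look at the hub from above.

```bash
python3 - <<'E'
from h import *
c=cam("wrist")
a=atz(c,250,137.9,.148);b=atz(c,236.9,145.6,.148);d=b-a
print(a,b,np.arctan2(d[1],d[0])%6.2832, np.hypot(*d[:2]))
a=atz(c,236.9-1.63,145.6-2.5,.148);b=atz(c,238.5,148.7,.148);d=b-a;print("line",np.arctan2(d[1],d[0])%6.2832-1.5708+3.1416,np.hypot(*d[:2]))
plan([.563,-.295,.24],-.17)
E
```

```text
[0.60584803 0.29789046 0.148     ] [0.59288922 0.29299231 0.148     ] 3.5029870892210386 0.013853614175835126
line 6.626831252913435 0.005879405529936372
slide cm [ 5.6  55.32  5.21] rot [ 0.0036 -0.0012  0.0018]
```

Emit:
servo_tool --targets '[{"hand": -1,"slide": [0.6,6,0],"delta_rot": [0,0,0]},{"hand": -1,"slide": [1.2,12,0],"delta_rot": [0,0,0]},{"hand": -1,"slide": [1.8,18,0],"delta_rot": [0,0,0]},{"hand": -1,"slide": [2.4,24,0],"delta_rot": [0,0,0]},{"hand": -1,"slide": [3,30,0],"delta_rot": [0,0,0]},{"hand": -1,"slide": [3.6,36,1],"delta_rot": [0,0,0]},{"hand": -1,"slide": [4.2,42,2],"delta_rot": [0,0,0]},{"hand": -1,"slide": [4.8,48,3.5],"delta_rot": [0,0,0]},{"hand": -1,"slide": [5.6,55,5],"delta_rot": [0,0,0]},{"hand": -1,"slide": [5.6,55,5],"delta_rot": [0,0,0]}]'

```text
clock: 3.2
tcp_pos: [0.5609, -0.2974, 0.2415]
orientation: [3.123, -0.274, -0.001]
ft_force: [-0.4, -0.4, -0.6]
grip_width: 0.0854
```

Emit:
servo_tool --targets '[{"hand": -1,"slide": [0,0,0],"delta_rot": [0,0,0]}]'

```text
clock: 3.32
tcp_pos: [0.5609, -0.2974, 0.2414]
orientation: [3.124, -0.274, -0.001]
ft_force: [-0.3, 0.8, 0.1]
grip_width: 0.0854
```

```bash
python3 - <<'E'
from h import *
rep()
c=cam("wrist");save(c,"w3.png");im=c["img"][:,:,::-1]
np.save("w3T.npy",np.array(c["T"]))
u,v=map(int,proj(c,[.576,-.22,.062]));print(u,v)
cv2.imwrite("pics/z3.png",cv2.resize(im[max(0,v-50):v+50,u-65:u+65],None,fx=6,fy=6,interpolation=cv2.INTER_CUBIC)); print(u-65,max(0,v-50))
E
```

```text
t 3.33 tcp [ 0.5609 -0.2974  0.2414] yaw -0.1747 tilt [-0.0012 -0.0055] F [-0.29  0.8   0.08] M [ 0.083 -0.015 -0.018] w 0.0854 q [-0.    0.47  0.6   1.66 -0.28  1.09  0.5 ]
252 90
187 40
```

View pics/w3.png

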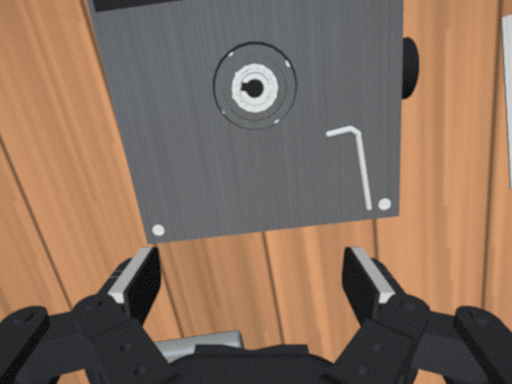

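View pics/z3.png

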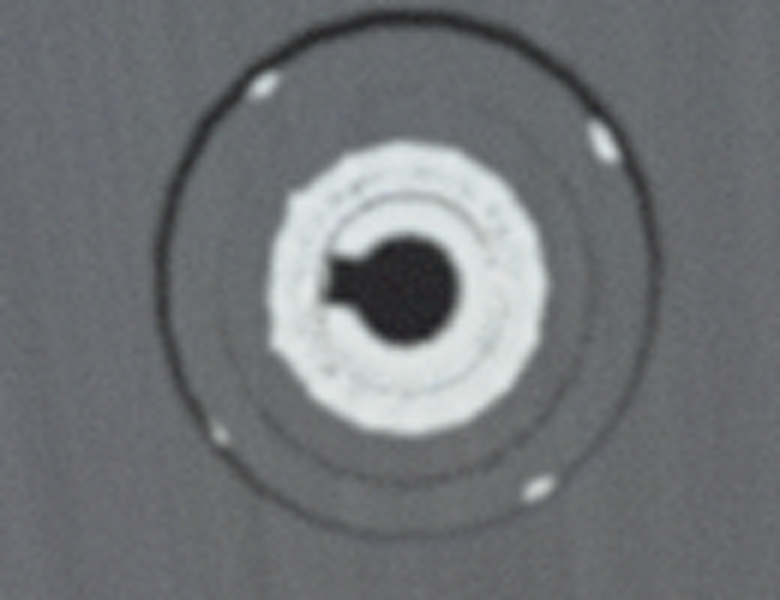

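The bore is at crop (406,290) → px (254.7,88.3). Its keyway points left, ending at crop (325,281) → px (241.2,86.8). I'll fit this precisely.

```bash
python3 - <<'E'
from h import *
c=cam("wrist");g=c["img"].mean(2)
sub=np.float32(g[65:112,235:275]); G=cv2.resize(sub,None,fx=8,fy=8,interpolation=cv2.INTER_CUBIC)
m=(G<125).astype(np.uint8)
n,l,st,ce=cv2.connectedComponentsWithStats(m); cy,cx=int((88.3-65)*8),int((254.7-235)*8); k=(l==l[cy,cx])
ys,xs=np.nonzero(k); P=np.c_[xs/8+235-.44,ys/8+65-.44]
# world at z .059
W=np.array([atz(c,u,v,.059)[:2] for u,v in P])
print(len(W),W.min(0),W.max(0))
# circle centre: fit boundary on side away from keyway
b=cv2.findContours(k.astype(np.uint8),cv2.RETR_EXTERNAL,cv2.CHAIN_APPROX_NONE)[0][0][:,0]
B=np.array([atz(c,u/8+235-.44,v/8+65-.44,.059)[:2] for u,v in b])
s=B[:,0]>np.median(W[:,0])-.003
A=np.c_[2*B[s],np.ones(s.sum())];x=np.linalg.lstsq(A,(B[s]**2).sum(1),rcond=None)[0]
ctr=x[:2];r=np.sqrt(x[2]+ctr@ctr);print("ctr",ctr,"r",r)
d=W-ctr;rr=np.hypot(*d.T);f=rr>r+.0012
mn=d[f].mean(0);print("keyway ang",np.arctan2(mn[1],mn[0])%6.2832,"rmax",rr.max(),f.sum())
p=proj(c,[*ctr,.059]);print(p)
# opening
t=cam("top")
print("top view proj of ctr", proj(t,[*ctr,.062]))
E
```

```text
18686 [ 0.56445794 -0.22641408] [ 0.58654904 -0.20930146]
ctr [ 0.57798587 -0.21782336] r 0.00848929673755225
keyway ang 2.822306731364234 rmax 0.013823386926596083 1985
(np.float64(254.41524706077615), np.float64(88.02999575992943))
top view proj of ctr (np.float64(367.8486350227225), np.float64(244.12215092509263))
```

Hub axis is at (0.578,-0.218) and the keyway at 2.822 rad; the key is at about 3.495 rad, so a world turn of about -0.67 is needed after the grasp. Now going to the spindle.

```bash
python3 - <<'E'
from h import *
plan([.606,.298,.24],-.17)
E
```

```text
slide cm [ -5.8  -59.25  -0.13] rot [ 0.0052 -0.0005 -0.0022]
```

Emit:
servo_tool --targets '[{"hand": -1,"slide": [-0.6,-6,-1],"delta_rot": [0.005,0,0]},{"hand": -1,"slide": [-1.2,-12,-2],"delta_rot": [0.005,0,0]},{"hand": -1,"slide": [-1.8,-18,-2],"delta_rot": [0.005,0,0]},{"hand": -1,"slide": [-2.4,-24,-2],"delta_rot": [0.005,0,0]},{"hand": -1,"slide": [-3,-30,-2],"delta_rot": [0.005,0,0]},{"hand": -1,"slide": [-3.6,-36,-2],"delta_rot": [0.005,0,0]},{"hand": -1,"slide": [-4.2,-42,-2],"delta_rot": [0.005,0,0]},{"hand": -1,"slide": [-4.8,-48,-2],"delta_rot": [0.005,0,0]},{"hand": -1,"slide": [-5.4,-54,-1],"delta_rot": [0.005,0,0]},{"hand": -1,"slide": [-5.8,-59.2,0],"delta_rot": [0.005,0,-0.002]}]'

```text
clock: 4.72
tcp_pos: [0.6043, 0.3026, 0.2392]
orientation: [-3.129, 0.259, -0.001]
ft_force: [1.2, -0.3, -0.0]
grip_width: 0.0855
```

Emit:
servo_tool --targets '[{"hand": -1,"slide": [0,0,0],"delta_rot": [0,0,0]}]'

```text
clock: 4.85
tcp_pos: [0.601, 0.3105, 0.2377]
orientation: [-3.129, 0.241, 0.003]
ft_force: [0.4, -0.7, -0.6]
grip_width: 0.0854
```

```bash
python3 - <<'E'
from h import *
rep()
plan([.606,.298,.11],-.17)
c=cam("wrist");save(c,"w4.png")
print(proj(c,[.606,.298,.148]))
E
```

```text
t 4.85 tcp [0.601  0.3105 0.2377] yaw -0.1537 tilt [-0.0018  0.0034] F [ 0.43 -0.74 -0.6 ] M [-0.002  0.001  0.014] w 0.0854 q [-0.82  0.53  0.43  1.55 -0.24  1.12 -0.49]
slide cm [ 0.71  1.19 12.76] rot [-0.003   0.0023  0.0163]
(np.float64(259.8295249912555), np.float64(210.88342871079914))
```

View pics/w4.png

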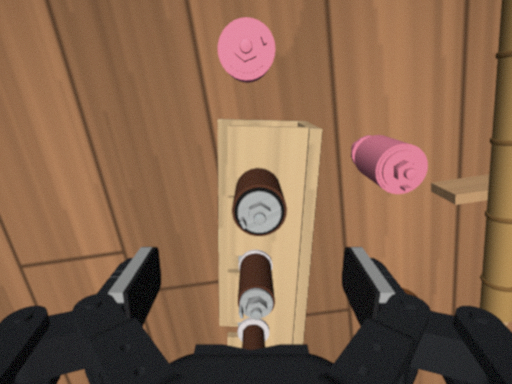

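The disc is seen at (260,212), predicted at (260,211), which agrees. Lateral correction, then down.

Emit:
servo_tool --targets '[{"hand": -1,"slide": [0.7,1.15,1],"delta_rot": [-0.003,0.002,0.016]},{"hand": -1,"slide": [0.7,1.15,3],"delta_rot": [-0.003,0.002,0.016]},{"hand": -1,"slide": [0.7,1.2,5],"delta_rot": [-0.003,0.002,0.016]}]'

```text
clock: 5.28
tcp_pos: [0.6068, 0.2934, 0.187]
orientation: [3.129, -0.274, 0.0]
ft_force: [-0.0, 0.1, -0.9]
grip_width: 0.0856
```

```bash
python3 - <<'E'
from h import *
rep()
plan([.606,.298,.11],-.17)
c=cam("wrist");save(c,"w5.png")
print(proj(c,[.606,.298,.148]))
E
```

```text
t 5.28 tcp [0.6068 0.2934 0.187 ] yaw -0.175 tilt [ 0.0002 -0.0011] F [-0.04  0.12 -0.88] M [0.037 0.044 0.04 ] w 0.0856 q [-0.79  0.57  0.42  1.6  -0.26  1.03 -0.47]
slide cm [-0.16 -0.45  7.7 ] rot [ 0.001  -0.0004 -0.005 ]
(np.float64(248.31686957706458), np.float64(215.67846364936938))
```

View pics/w5.png

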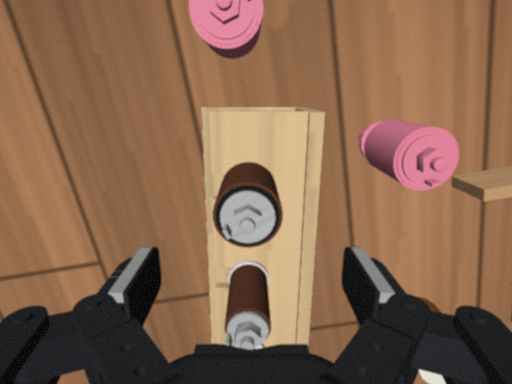

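The disc is at (248,216), matching its prediction of (248,216). Down to grasp height.

Emit:
servo_tool --targets '[{"hand": -1,"slide": [-0.15,-0.45,2],"delta_rot": [0,0,-0.005]},{"hand": -1,"slide": [-0.15,-0.45,4.5],"delta_rot": [0,0,-0.005]},{"hand": -1,"slide": [-0.15,-0.45,6.5],"delta_rot": [0,0,-0.005]},{"hand": -1,"slide": [-0.15,-0.45,7.7],"delta_rot": [0,0,-0.005]},{"hand": -1,"slide": [-0.15,-0.45,7.7],"delta_rot": [0,0,-0.005]},{"hand": -1,"slide": [-0.15,-0.45,7.7],"delta_rot": [0,0,-0.005]}]'

```text
clock: 6.08
tcp_pos: [0.6047, 0.2976, 0.1075]
orientation: [3.127, -0.266, -0.004]
ft_force: [-0.2, 0.4, -0.0]
grip_width: 0.0852
```

```bash
python3 - <<'E'
from h import *
rep()
plan([.606,.298,.11],-.17)
E
```

```text
t 6.08 tcp [0.6047 0.2976 0.1075] yaw -0.1696 tilt [-0.003 -0.003] F [-0.17  0.4  -0.04] M [0.034 0.009 0.023] w 0.0852 q [-0.78  0.66  0.39  1.64 -0.3   0.9  -0.44]
slide cm [ 0.12 -0.06 -0.25] rot [0.0035 0.0025 0.0004]
```

Emit:
servo_tool --targets '[{"hand": -0.3,"slide": [0.1,0,-0.2],"delta_rot": [0.003,0.002,0]},{"hand": 0.2,"slide": [0.1,0,-0.2],"delta_rot": [0.003,0.002,0]},{"hand": 0.6,"slide": [0.1,0,-0.2],"delta_rot": [0.003,0.002,0]},{"hand": 1,"slide": [0.1,0,-0.2],"delta_rot": [0.003,0.002,0]},{"hand": 1,"slide": [0.1,0,-0.2],"delta_rot": [0.003,0.002,0]},{"hand": 1,"slide": [0.1,0,-0.2],"delta_rot": [0.003,0.002,0]},{"hand": 1,"slide": [0.1,0,-0.2],"delta_rot": [0.003,0.002,0]}]' --force 70

```text
clock: 6.95
tcp_pos: [0.606, 0.2977, 0.1106]
orientation: [-3.13, 0.266, -0.0]
ft_force: [-1.5, -0.7, 5.3]
grip_width: 0.0423
```

```bash
python3 - <<'E'
from h import *
rep()
c=cam("wrist");save(c,"w6.png")
print(proj(c,[.606,.298,.148]))
E
```

```text
t 6.95 tcp [0.606  0.2977 0.1106] yaw -0.1694 tilt [0.0003 0.0004] F [-1.52 -0.72  5.26] M [-0.166  0.396 -0.062] w 0.0423 q [-0.77  0.66  0.39  1.64 -0.3   0.9  -0.44]
(np.float64(250.49073643329902), np.float64(297.86640594484027))
```

View pics/w6.png

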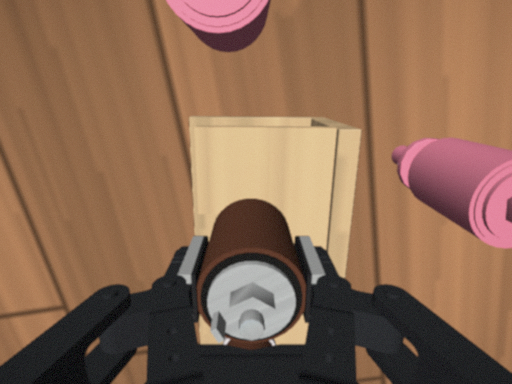

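Gripped (42 mm opening): disc at (251,300), tab at (218,325). Lift about 2 mm, then draw straight out along tool -x.

Emit:
servo_tool --targets '[{"hand": 1,"slide": [0,0,-0.2],"delta_rot": [0,0,0]},{"hand": 1,"slide": [0,0,-0.2],"delta_rot": [0,0,0]},{"hand": 1,"slide": [-0.5,0,-0.2],"delta_rot": [0,0,0]},{"hand": 1,"slide": [-1,0,-0.2],"delta_rot": [0,0,0]}]'

```text
clock: 7.5
tcp_pos: [0.5954, 0.2993, 0.1121]
orientation: [3.13, -0.266, -0.001]
ft_force: [-0.5, -0.1, -3.1]
grip_width: 0.0425
```

```bash
python3 - <<'E'
from h import *
rep()
E
```

```text
t 7.5 tcp [0.5954 0.2993 0.1121] yaw -0.1694 tilt [-0.0006  0.    ] F [-0.54 -0.08 -3.06] M [0.006 0.    0.026] w 0.0425 q [-0.79  0.64  0.39  1.67 -0.3   0.89 -0.45]
```

Emit:
servo_tool --targets '[{"hand": 1,"slide": [-1,0,0],"delta_rot": [0,0,0]},{"hand": 1,"slide": [-2,0,0],"delta_rot": [0,0,0]},{"hand": 1,"slide": [-3,0,0],"delta_rot": [0,0,0]},{"hand": 1,"slide": [-4,0,0],"delta_rot": [0,0,0]},{"hand": 1,"slide": [-5,0,0],"delta_rot": [0,0,0]},{"hand": 1,"slide": [-6,0,0],"delta_rot": [0,0,0]},{"hand": 1,"slide": [-7,0,0],"delta_rot": [0,0,0]}]'

```text
clock: 8.38
tcp_pos: [0.5257, 0.3113, 0.1121]
orientation: [-3.13, 0.266, 0.001]
ft_force: [0.4, 0.5, -2.8]
grip_width: 0.0425
```

```bash
python3 - <<'E'
from h import *
rep()
c=cam("top");cv2.imwrite("pics/t7.png",cv2.resize(c["img"][170:290,90:270,::-1],None,fx=4,fy=4,interpolation=cv2.INTER_CUBIC))
c=cam("wrist");save(c,"w7.png")
E
```

```text
t 8.38 tcp [0.5257 0.3113 0.1121] yaw -0.1694 tilt [-0.0006  0.0001] F [ 0.43  0.47 -2.75] M [-0.044 -0.012 -0.03 ] w 0.0425 q [-0.88  0.56  0.39  1.81 -0.28  0.82 -0.52]
```

View pics/t7.png

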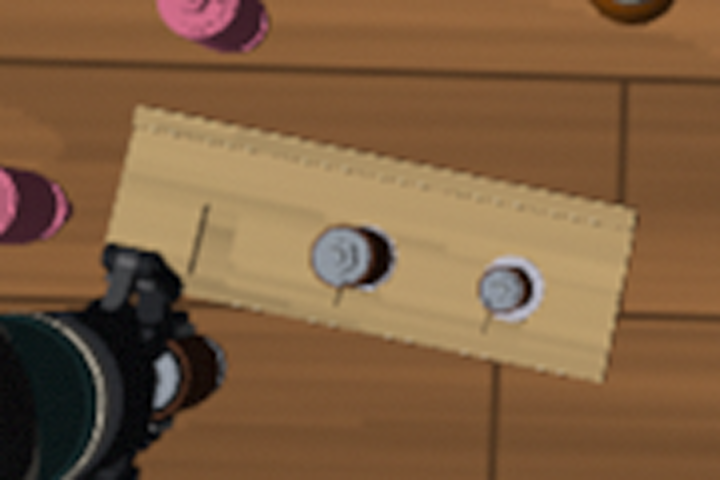

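View pics/w7.png

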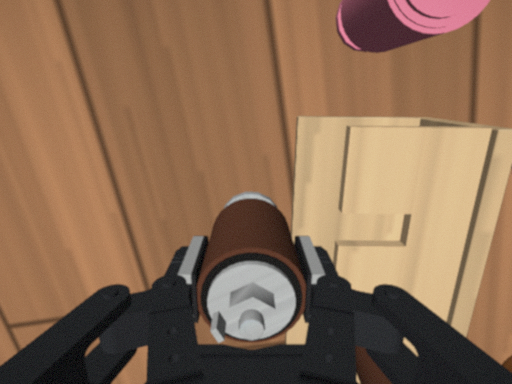

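Drawn out 81 mm, clear of the fork; the other two are untouched. Lift straight up, and measure the in-hand offset and tab angle.

Emit:
servo_tool --targets '[{"hand": 1,"slide": [0,0,-3],"delta_rot": [0,0,0]},{"hand": 1,"slide": [0,0,-7],"delta_rot": [0,0,0]},{"hand": 1,"slide": [0,0,-11],"delta_rot": [0,0,0]},{"hand": 1,"slide": [0,0,-13],"delta_rot": [0,0,0]},{"hand": 1,"slide": [0,0,-13],"delta_rot": [0,0,0]}]'

```text
clock: 9.1
tcp_pos: [0.5263, 0.312, 0.2438]
orientation: [-3.128, 0.264, -0.002]
ft_force: [0.2, 0.5, -5.0]
grip_width: 0.0428
```

```bash
python3 - <<'E'
from h import *
rep()
c=cam("wrist");s,t,r=pose()
cv2.imwrite("pics/w8.png",cv2.resize(c["img"][190:365,185:320,::-1],None,fx=4,fy=4,interpolation=cv2.INTER_CUBIC)[:600])
# tool-frame projection of disc circle r=20mm guess at height h above tcp
im=c["img"].astype(float)
for h in(.034,.0374,.041):
  p=t+r.apply([0,0,-h]); print(h,"axis px",proj(c,p), "tool10mm x",proj(c,t+r.apply([.019,0,-h])),"y",proj(c,t+r.apply([0,.019,-h])))
E
```

```text
t 9.1 tcp [0.5263 0.312  0.2438] yaw -0.1685 tilt [0.0014 0.0026] F [ 0.2   0.5  -5.02] M [-0.032  0.011 -0.024] w 0.0428 q [-0.93  0.4   0.45  1.71 -0.2   1.06 -0.59]
0.034 axis px (np.float64(248.61511411223805), np.float64(291.8271882988213)) tool10mm x (np.float64(294.8436515967419), np.float64(291.7984422344787)) y (np.float64(248.72454306116506), np.float64(329.87270144087915))
0.0374 axis px (np.float64(248.5594715427416), np.float64(296.96553502759434)) tool10mm x (np.float64(295.9879191489171), np.float64(296.93554223252636)) y (np.float64(248.6740183476566), np.float64(335.7344504222375))
0.041 axis px (np.float64(248.49731821018835), np.float64(302.7051221080978)) tool10mm x (np.float64(297.2660713120966), np.float64(302.67370675750243)) y (np.float64(248.617711929909), np.float64(342.26697804995945))
```

View pics/w8.png

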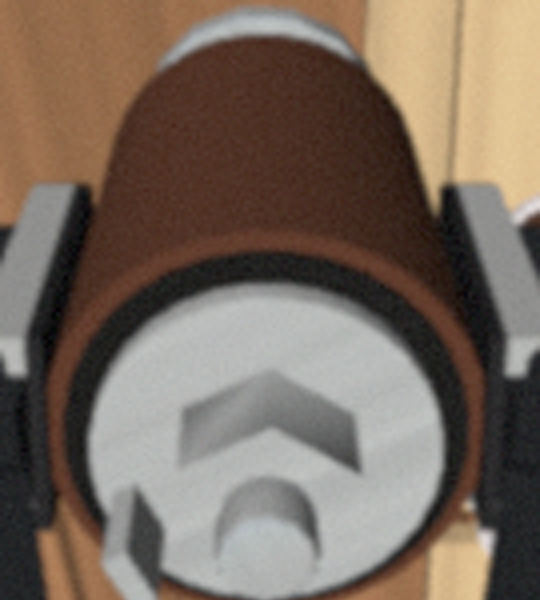

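In the grip, the drum-top ellipse spans crop x 45–485, so its centre is at px (251.3,297.5). The tab foot runs (217.5,312)-(225.5,322), about 0.55 rad from tool -x. Move over the hub, staying high past the other spindles, and turn on the way.

```bash
python3 - <<'E'
from h import *
plan([.577,-.218,.30],-.87)
plan([.577,-.218,.20],-.87)
E
```

```text
slide cm [13.96 51.35 -5.83] rot [-2.000e-04  1.400e-03  7.016e-01]
slide cm [13.97 51.35  4.17] rot [-2.000e-04  1.400e-03  7.016e-01]
```

Emit:
servo_tool --targets '[{"hand": 1,"slide": [0,0,-3],"delta_rot": [0,0,0]},{"hand": 1,"slide": [0,2,-5.8],"delta_rot": [0,0,0]},{"hand": 1,"slide": [1,7,-6],"delta_rot": [0,0,0]},{"hand": 1,"slide": [2.5,13,-6],"delta_rot": [0,0,0.1]},{"hand": 1,"slide": [4,19,-6],"delta_rot": [0,0,0.2]},{"hand": 1,"slide": [5.5,25,-6],"delta_rot": [0,0,0.3]},{"hand": 1,"slide": [7,31,-6],"delta_rot": [0,0,0.4]},{"hand": 1,"slide": [9,37,-6],"delta_rot": [0,0,0.5]},{"hand": 1,"slide": [11,42,-6],"delta_rot": [0,0,0.6]},{"hand": 1,"slide": [12.5,47,-6],"delta_rot": [0,0,0.7]}]'

```text
clock: 10.4
tcp_pos: [0.5695, -0.1743, 0.3]
orientation: [2.847, -1.326, -0.005]
ft_force: [1.0, 1.3, -3.1]
grip_width: 0.0426
```

```bash
python3 - <<'E'
from h import *
rep()
plan([.577,-.218,.20],-.87)
E
```

```text
t 10.4 tcp [ 0.5695 -0.1743  0.3   ] yaw -0.8718 tilt [-0.0034  0.0007] F [ 0.96  1.32 -3.09] M [-0.001 -0.028 -0.031] w 0.0426 q [-0.36  0.38  0.79  1.7  -0.28  1.19 -0.37]
slide cm [3.85 2.22 9.99] rot [ 0.0021  0.0027 -0.0018]
```

Emit:
servo_tool --targets '[{"hand": 1,"slide": [2,1.1,2],"delta_rot": [0.002,0.003,0]},{"hand": 1,"slide": [3.85,2.2,5],"delta_rot": [0.002,0.003,0]},{"hand": 1,"slide": [3.85,2.2,8],"delta_rot": [0.002,0.003,0]},{"hand": 1,"slide": [3.85,2.2,10],"delta_rot": [0.002,0.003,0]},{"hand": 1,"slide": [3.85,2.2,10],"delta_rot": [0.002,0.003,0]},{"hand": 1,"slide": [3.85,2.2,10],"delta_rot": [0.002,0.003,0]}]'

```text
clock: 11.15
tcp_pos: [0.5778, -0.2179, 0.2007]
orientation: [2.848, -1.326, 0.003]
ft_force: [0.5, -0.7, -3.3]
grip_width: 0.0429
```

```bash
python3 - <<'E'
from h import *
rep()
plan([.577,-.218,.155],-.87)
s=cam("side");save(s,"s9.png")
cv2.imwrite("pics/s9z.png",cv2.resize(s["img"][210:350,220:380,::-1],None,fx=4,fy=4,interpolation=cv2.INTER_CUBIC))
st,t,r=pose()
print("tip",proj(s,t+r.apply([0,0,.0836])),"drumtop",proj(s,t+r.apply([0,0,-.0374])),"hub",proj(s,[.577,-.218,.062]))
E
```

```text
t 11.15 tcp [ 0.5778 -0.2179  0.2007] yaw -0.8712 tilt [ 0.0015 -0.0008] F [ 0.55 -0.65 -3.25] M [-0.025 -0.052  0.015] w 0.0429 q [-0.23  0.52  0.73  1.75 -0.4   1.02 -0.22]
slide cm [-0.05  0.08  4.57] rot [-0.0006 -0.0016 -0.0012]
tip (np.float64(295.3383494163308), np.float64(284.3777521268669)) drumtop (np.float64(298.3231626230359), np.float64(242.71272097325934)) hub (np.float64(293.6238340993325), np.float64(300.9265455250042))
```

View pics/s9z.png

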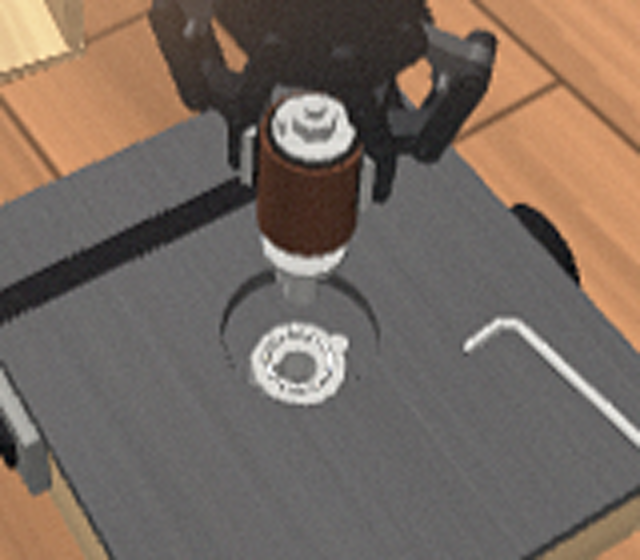

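The spindle hangs over the hub: bore at crop (298,365), shaft tip near (299,303), drum top at (312,135), all close to prediction. A finer check of the lateral alignment.

```bash
python3 - <<'E'
from h import *
s=cam("side");im=s["img"][268:322,272:320,::-1].copy()
k=11;b=cv2.resize(im,None,fx=k,fy=k,interpolation=cv2.INTER_CUBIC)
st,t,r=pose()
def dot(p,col):
    u,v=proj(s,p);u=(u-272+.5)*k;v=(v-268+.5)*k;cv2.circle(b,(int(u),int(v)),4,col,-1)
for h in(.0436,.0536,.0636,.0736,.0836):dot(t+r.apply([0,0,h]),(0,0,255))
for a in np.arange(0,6.28,.3):
    dot([.577+.0165*np.cos(a),-.218+.0165*np.sin(a),.067],(0,255,0))
    dot([.577+.0092*np.cos(a),-.218+.0092*np.sin(a),.059],(255,0,0))
    dot([.577+.037*np.cos(a),-.218+.037*np.sin(a),.09],(0,255,255))
cv2.imwrite("pics/s10.png",b)
E
```

```text
(no output)
```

View pics/s10.png

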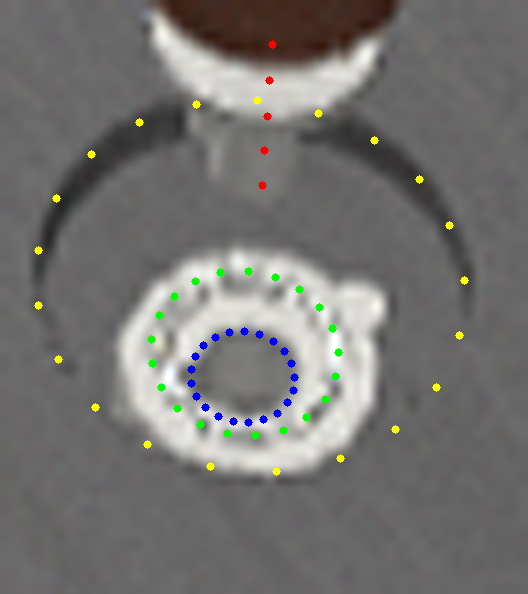

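The hub overlay fits. The shaft sits about 1 px (about 1.5–2 mm) left of its prediction, so I bias the target to (0.579,-0.219) and lower in steps, watching the force.

```bash
python3 - <<'E'
from h import *
plan([.579,-.219,.135],-.87)
E
```

```text
slide cm [0.14 0.   6.63] rot [-0.0014 -0.0022 -0.0013]
```

Emit:
servo_tool --targets '[{"hand": 1,"slide": [0.15,0,1.5],"delta_rot": [-0.001,-0.002,0]},{"hand": 1,"slide": [0.15,0,3],"delta_rot": [-0.001,-0.002,0]},{"hand": 1,"slide": [0.15,0,4],"delta_rot": [-0.001,-0.002,0]},{"hand": 1,"slide": [0.15,0,5],"delta_rot": [-0.001,-0.002,0]},{"hand": 1,"slide": [0.15,0,5.5],"delta_rot": [-0.001,-0.002,0]}]'

```text
clock: 11.88
tcp_pos: [0.5788, -0.2191, 0.1454]
orientation: [2.848, -1.326, -0.001]
ft_force: [0.6, 0.1, -2.9]
grip_width: 0.0426
```

```bash
python3 - <<'E'
from h import *
rep()
plan([.579,-.219,.13],-.87)
E
```

```text
t 11.88 tcp [ 0.5788 -0.2191  0.1454] yaw -0.8714 tilt [-0.0005  0.0002] F [ 0.63  0.09 -2.95] M [-0.008 -0.018  0.049] w 0.0426 q [-0.19  0.59  0.69  1.79 -0.46  0.93 -0.18]
slide cm [ 0.01 -0.02  1.54] rot [ 0.0003  0.0005 -0.0014]
```

Emit:
servo_tool --targets '[{"hand": 1,"slide": [0,0,0.5],"delta_rot": [0,0,0]},{"hand": 1,"slide": [0,0,1.0],"delta_rot": [0,0,0]},{"hand": 1,"slide": [0,0,1.4],"delta_rot": [0,0,0]}]'

```text
clock: 12.25
tcp_pos: [0.5789, -0.2191, 0.1312]
orientation: [-2.848, 1.326, 0.001]
ft_force: [-0.8, -0.2, -4.9]
grip_width: 0.0429
```

```bash
python3 - <<'E'
from h import *
rep()
s=cam("side")
cv2.imwrite("pics/s11.png",cv2.resize(s["img"][230:330,240:360,::-1],None,fx=6,fy=6,interpolation=cv2.INTER_CUBIC))
E
```

```text
t 12.25 tcp [ 0.5789 -0.2191  0.1312] yaw -0.8714 tilt [-0.0004  0.0002] F [-0.84 -0.15 -4.94] M [-0.04   0.022  0.006] w 0.0429 q [-0.18  0.61  0.68  1.8  -0.47  0.91 -0.17]
```

View pics/s11.png

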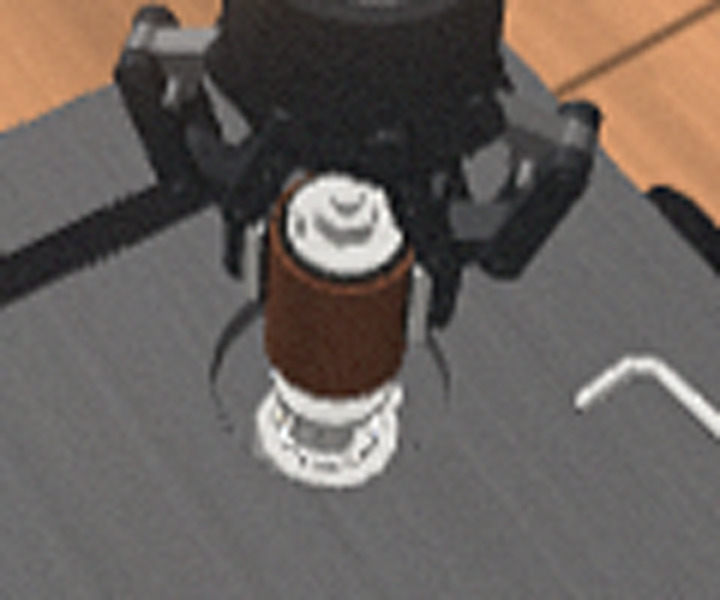

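The tip is inside the ring with no side force. Lowering slowly through key-landing height (TCP about 0.125).

Emit:
servo_tool --targets '[{"hand": 1,"slide": [0,0,0.3],"delta_rot": [0,0,0]},{"hand": 1,"slide": [0,0,0.6],"delta_rot": [0,0,0]},{"hand": 1,"slide": [0,0,0.9],"delta_rot": [0,0,0]},{"hand": 1,"slide": [0,0,0.9],"delta_rot": [0,0,0]}]'

```text
clock: 12.8
tcp_pos: [0.5784, -0.2188, 0.1214]
orientation: [2.848, -1.326, -0.003]
ft_force: [0.3, -0.2, -2.6]
grip_width: 0.0426
```

```bash
python3 -c "from h import *;rep()"
```

```text
t 12.8 tcp [ 0.5784 -0.2188  0.1214] yaw -0.8713 tilt [-0.0017  0.0006] F [ 0.29 -0.25 -2.63] M [ 0.022 -0.038 -0.015] w 0.0426 q [-0.18  0.62  0.67  1.8  -0.48  0.89 -0.16]
```

Emit:
servo_tool --targets '[{"hand": 1,"slide": [0,0,0.2],"delta_rot": [0,0,0]},{"hand": 1,"slide": [0,0,0.4],"delta_rot": [0,0,0]},{"hand": 1,"slide": [0,0,0.6],"delta_rot": [0,0,0]},{"hand": 1,"slide": [0,0,0.6],"delta_rot": [0,0,0]}]'

```text
clock: 13.3
tcp_pos: [0.5782, -0.2188, 0.1152]
orientation: [2.848, -1.326, -0.003]
ft_force: [0.5, -0.3, -2.1]
grip_width: 0.0427
```

```bash
python3 -c "from h import *;rep()"
```

```text
t 13.3 tcp [ 0.5782 -0.2188  0.1152] yaw -0.8714 tilt [-0.0021  0.0006] F [ 0.53 -0.33 -2.1 ] M [ 0.014  0.02  -0.009] w 0.0427 q [-0.17  0.63  0.66  1.8  -0.49  0.88 -0.15]
```

The key is in the keyway (9 mm below ledge-landing height with almost no force). Now onto the spring.

Emit:
servo_tool --targets '[{"hand": 1,"slide": [0,0,0.2],"delta_rot": [0,0,0]},{"hand": 1,"slide": [0,0,0.4],"delta_rot": [0,0,0]},{"hand": 1,"slide": [0,0,0.6],"delta_rot": [0,0,0]},{"hand": 1,"slide": [0,0,0.7],"delta_rot": [0,0,0]},{"hand": 1,"slide": [0,0,0.7],"delta_rot": [0,0,0]}]' --force 100

```text
clock: 13.92
tcp_pos: [0.5786, -0.219, 0.1089]
orientation: [-2.848, 1.326, 0.002]
ft_force: [-1.8, 0.5, 4.8]
grip_width: 0.042
```

```bash
python3 -c "from h import *;rep()"
```

```text
t 13.93 tcp [ 0.5786 -0.219   0.1089] yaw -0.8714 tilt [-0.001   0.0005] F [-1.76  0.53  4.81] M [ 0.12   0.296 -0.004] w 0.042 q [-0.17  0.64  0.66  1.81 -0.49  0.87 -0.15]
```

On the spring (about 8 N). Pressing on to home at about 0.1055.

Emit:
servo_tool --targets '[{"hand": 1,"slide": [0,0,0.2],"delta_rot": [0,0,0]},{"hand": 1,"slide": [0,0,0.35],"delta_rot": [0,0,0]},{"hand": 1,"slide": [0,0,0.45],"delta_rot": [0,0,0]},{"hand": 1,"slide": [0,0,0.5],"delta_rot": [0,0,0]}]'

```text
clock: 14.42
tcp_pos: [0.5794, -0.2194, 0.1056]
orientation: [-2.847, 1.326, -0.001]
ft_force: [-3.9, 3.0, 13.5]
grip_width: 0.0422
```

```bash
python3 -c "from h import *;rep()"
```

```text
t 14.43 tcp [ 0.5794 -0.2194  0.1056] yaw -0.8714 tilt [0.001  0.0006] F [-3.93  3.04 13.53] M [0.461 0.831 0.049] w 0.0422 q [-0.17  0.64  0.65  1.81 -0.5   0.87 -0.15]
```

Emit:
servo_tool --targets '[{"hand": 1,"slide": [-0.1,0.04,0.1],"delta_rot": [0,0,0]},{"hand": 1,"slide": [-0.1,0.04,0.2],"delta_rot": [0,0,0]},{"hand": 1,"slide": [-0.1,0.04,0.2],"delta_rot": [0,0,0]}]'

```text
clock: 14.8
tcp_pos: [0.5794, -0.2194, 0.1056]
orientation: [-2.846, 1.325, -0.005]
ft_force: [-2.8, 2.1, 13.4]
grip_width: 0.0424
```

```bash
python3 - <<'E'
from h import *
rep()
s=cam("side")
cv2.imwrite("pics/s12.png",cv2.resize(s["img"][230:330,240:360,::-1],None,fx=6,fy=6,interpolation=cv2.INTER_CUBIC))
w=cam("wrist");save(w,"w12.png")
E
```

```text
t 14.8 tcp [ 0.5794 -0.2194  0.1056] yaw -0.8715 tilt [0.0035 0.0005] F [-2.81  2.09 13.38] M [ 0.38   0.798 -0.042] w 0.0424 q [-0.17  0.64  0.65  1.81 -0.5   0.86 -0.14]
```

View pics/s12.png

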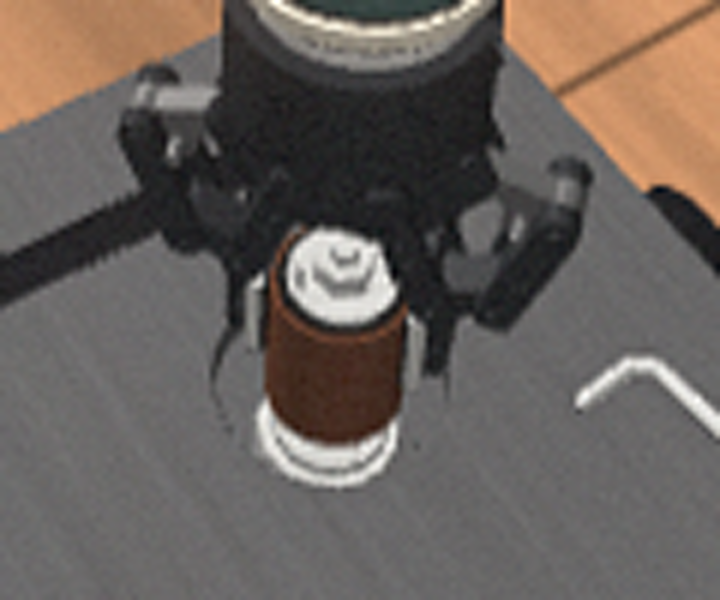

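View pics/w12.png

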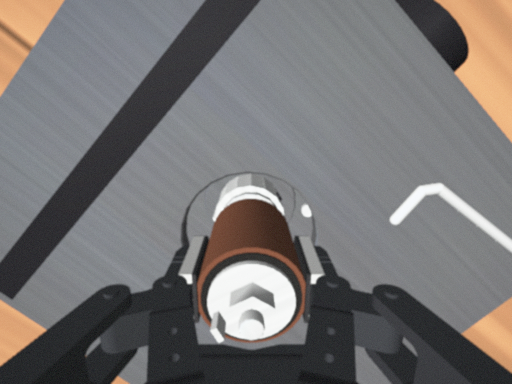

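Side view: the shoulder sits down in the ring at crop (328,450), no gap visible. Wrist view: the drum is still square in the pads, tab at (217,327). A firmer push should raise force without motion if it's truly home.

Emit:
servo_tool --targets '[{"hand": 1,"slide": [-0.15,0.05,0.2],"delta_rot": [0,0,0]},{"hand": 1,"slide": [-0.15,0.05,0.3],"delta_rot": [0,0.003,0]},{"hand": 1,"slide": [-0.15,0.05,0.3],"delta_rot": [0,0.003,0]},{"hand": 1,"slide": [-0.15,0.05,0.3],"delta_rot": [0,0.003,0]}]'

```text
clock: 15.4
tcp_pos: [0.5793, -0.2193, 0.1054]
orientation: [-2.846, 1.325, -0.014]
ft_force: [-4.1, 3.0, 19.2]
grip_width: 0.0423
```

```bash
python3 - <<'E'
from h import *
rep()
s=cam("side")
im=s["img"][250:325,265:330,::-1]
k=8;b=cv2.resize(im,None,fx=k,fy=k,interpolation=cv2.INTER_CUBIC)
H=np.array([.5775,-.2182])
def ring(rad,z,col):
  for a in np.arange(0,6.28,.2):
    u,v=proj(s,[H[0]+rad*np.cos(a),H[1]+rad*np.sin(a),z]);cv2.circle(b,(int((u-265+.5)*k),int((v-250+.5)*k)),2,col,-1)
ring(.019,.062,(0,255,0));ring(.022,.143,(255,0,0));ring(.018,.084,(0,255,255));ring(.019,.068,(0,0,255))
cv2.imwrite("pics/s13.png",b)
E
```

```text
t 15.4 tcp [ 0.5793 -0.2193  0.1054] yaw -0.8716 tilt [ 0.0088 -0.0017] F [-4.08  3.01 19.18] M [0.506 1.143 0.038] w 0.0423 q [-0.17  0.64  0.65  1.81 -0.5   0.85 -0.14]
```

View pics/s13.png

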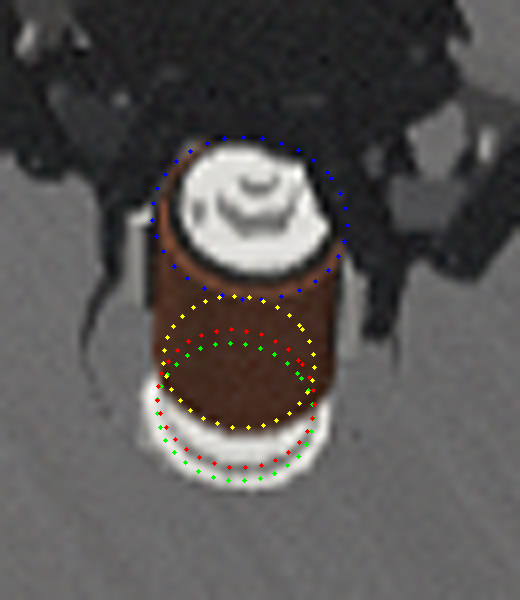

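Pushing harder raised the force to about 23 N net of weight with only 0.2 mm motion, so it's on the hard stop. TCP 0.1054 matches the predicted home height of 0.1056. Trim the small tilt and side load, keeping it pressed.

```bash
python3 - <<'E'
from h import *
plan([.578,-.2185,.103],-.872)
E
```

```text
slide cm [-0.14  0.05  0.24] rot [-0.0056 -0.0069  0.0004]
```

Emit:
servo_tool --targets '[{"hand": 1,"slide": [-0.15,0.1,0.25],"delta_rot": [-0.008,-0.01,0]},{"hand": 1,"slide": [-0.2,0.15,0.25],"delta_rot": [-0.012,-0.015,0]},{"hand": 1,"slide": [-0.2,0.15,0.25],"delta_rot": [-0.012,-0.015,0]},{"hand": 1,"slide": [-0.2,0.15,0.25],"delta_rot": [-0.012,-0.015,0]}]'

```text
clock: 15.95
tcp_pos: [0.5795, -0.2196, 0.1056]
orientation: [2.847, -1.326, -0.006]
ft_force: [-0.3, 1.5, 12.8]
grip_width: 0.0421
```

```bash
python3 -c "from h import *;rep()"
```

```text
t 15.95 tcp [ 0.5795 -0.2196  0.1056] yaw -0.8715 tilt [-0.0039  0.0008] F [-0.29  1.49 12.81] M [ 0.237 -0.048  0.045] w 0.0421 q [-0.17  0.64  0.66  1.8  -0.5   0.87 -0.15]
```

Side load is nearly gone. Add a bit more hold-down margin.

Emit:
servo_tool --targets '[{"hand": 1,"slide": [-0.05,0.05,0.3],"delta_rot": [-0.001,-0.002,0]},{"hand": 1,"slide": [-0.05,0.05,0.33],"delta_rot": [-0.001,-0.002,0]},{"hand": 1,"slide": [-0.05,0.05,0.33],"delta_rot": [-0.001,-0.002,0]},{"hand": 1,"slide": [-0.05,0.05,0.33],"delta_rot": [-0.001,-0.002,0]},{"hand": 1,"slide": [-0.05,0.05,0.33],"delta_rot": [-0.001,-0.002,0]}]'

```text
clock: 16.58
tcp_pos: [0.5802, -0.22, 0.1055]
orientation: [-2.847, 1.325, 0.005]
ft_force: [-4.1, 2.6, 19.9]
grip_width: 0.0421
```

```bash
python3 - <<'E'
from h import *
rep()
t=cam("top");save(t,"t14.png");s=cam("side");save(s,"s14.png");rep()
E
```

```text
t 16.57 tcp [ 0.5802 -0.22    0.1055] yaw -0.8714 tilt [-0.0022  0.0021] F [-4.13  2.62 19.89] M [0.678 1.104 0.019] w 0.0421 q [-0.16  0.64  0.65  1.8  -0.5   0.87 -0.15]
t 16.68 tcp [ 0.5803 -0.2199  0.1055] yaw -0.8714 tilt [-0.0021  0.0021] F [-4.48  4.03 20.21] M [ 0.642  1.094 -0.011] w 0.0423 q [-0.16  0.64  0.65  1.8  -0.5   0.87 -0.15]
```

View pics/s14.png

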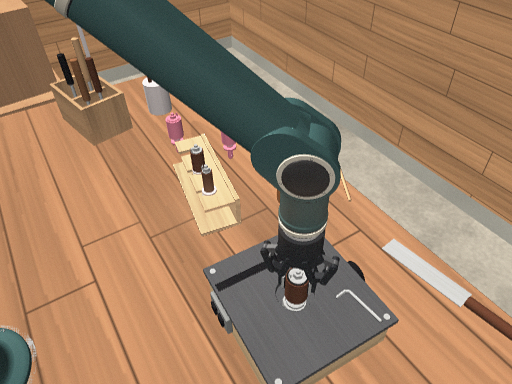

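Everything is in place: spindle seated at (296,290), mid and thin spindles in the rack at (197,157) and (208,180), hex key at (358,300). It's held at about 23 N against the 12.5 N spring. Handing in.

```bash
python3 -c "
from h import *
print(order.close_job());rep()"
```

```text
the job is handed in; nothing more can be done
None
the job is handed in; nothing more can be done
```

The thick spindle is fitted in the sander's drive hub and pressed home. The arm is still gripping the drum and holding it down, so you can tighten the grub screw. I handed the job in at about 17 s of the 67 s allowed.

**What I did:** I drew the spindle 81 mm forwards out of its slot, then lifted it past the other spindles. I turned it about 0.70 rad on the way and lowered it into the hub. The key went into the keyway without any searching, passing the height where it would have caught on the ledge with almost no force.

**Last checks:**
- **Height:** the tool stopped at 0.1055 m, against a predicted home height of 0.1056 m. Raising the push from about 17 N to 23 N moved it only 0.2 mm, so the shoulder is on the hard stop.
- **Hold:** it is pressed down with about 23 N against the spring's 12.5 N, and gripped at 100 N. Tilt is about 0.002–0.003 rad.
- **Bystanders:** the last side picture shows the other two spindles and the hex key where they were. The arm hides the glue jar in that picture, and I took but did not inspect the last top view. I only know that the arm passed well above the jar.

**What disagreed:** The camera-measured positions were off by 1–2 mm, within the stated calibration. A side load of about 5–6 N remained at the end from the arm flexing under the push. The shaft has enough clearance in the bore for this, and I saw no sign of it wedging.

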